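Open the spring-locked medicine box and hold the lock open

ROBOT

A 6-joint arm with a two-finger parallel gripper is mounted at the origin on a cart in front of the work surface, level with it; the furniture and walls round the work are solid. World frame = base frame: x ahead of the robot, y to its left, z up, the work surface at z = 0. Lengths are in mm, angles in rad, forces in N, time in s.
With the tool pointing down it reaches from about 275 to 750 mm from the base axis. Payload 10.2 kg.
Tool frame: the origin (TCP) lies midway between the tips of the shut fingers; the grasp point (between the pads) lies 19 mm behind it (manip.pinch_z is the distance from the TCP to the grasp point, in mm); z points along the fingers, y is the line along which they close (so a half turn about z gives the same grasp; the last joint's range is limited). The gripper opens to 85 mm and grips with 20 to 120 N. Pads are 22 mm wide; open, the fingers measure 114 mm over their backs; the gripper's body (76 mm by 85 mm) begins 54 mm behind the grasp point. The pads swing forward as they close: fully open they stand 13 mm farther back than shut.
Start: joints at [1.055, 0.313, 1.498, -0, 1.331, -0.223], TCP at [151.546, 502.658, 231.294] pointing down, gripper open.
Joint ranges: [-2.94, 2.94], [-0.97, 2.17], [0.19, 2.56], [-1.23, 4.37], [0.02, 3.11], [-2.88, 2.88]. Speed limits (rad/s): [2.39, 2.39, 3.01, 3.14, 3.14, 3.14].

INTERFACE

Orientations are given as a 3x3 rotation matrix whose columns are the frame's x, y, z axes.
In Python, from bench import status, optics, manip gives the robot as it stands.
- The arm moves only by the tool servo_tool, never from a script. Its argument "increments" is a list of rows, each a list of 7 numbers: the opening in per cent of the stroke, from 0 (shut) to 100 (fully open), then the shift along the tool's x, y, z in units of 0.1 m (1.0 is 0.1 m), then the turn, a rotation vector about the tool's x, y, z in units of 180 degrees (1.0 is 180 degrees). A call has 1 to 8 rows; each row shifts and turns the commanded pose from where the row before left it, along the tool's axes as they then stand; what a row does not reach is not made up. A row lasts 1/10 s, in which the tool goes at most 50 mm and 8.59 degrees, less where a joint would pass 70% of its speed; a pose out of reach is approached as far as the arm can. A call with a number of a shift or a turn outside -1 to 1 is refused whole. A call with a gripper value outside its range is refused whole. The fingers move at their own pace and stop on an object; "force" is the grip in N (left out, the last holds). Time passes only in rows, so rows that do not move let the fingers close. It gives the time, the measured TCP pose, the force, the opening and the grip force at its end, in the units of the state.
- status.get_state(): the state, without advancing time (a new reading comes with each control period).
- optics.snapshot(name): name is "scene" or "top" or "wrist"; returns a dict with "pixels" (384x512x3 uint8, red, green, blue), "fx", "fy", "cx", "cy" (pixels), "rvec" (rotation vector, rad) and "tvec" (3), from world to camera coordinates, as OpenCV has them; the wrist camera has in their place "tool_from_camera" (4x4, takes a point from camera to tool coordinates, whose origin is the TCP and whose axes are the flange's). Camera axes: x right, y down, z forward; pixel columns grow to the right and rows downward; lengths in mm; the calibration is good to about 2 mm. A picture is of the moment at which its call begins: read the wrist's pose just before it. There is no depth.
- manip.job_done(): hands the job in; it is judged then, once.
The state is a dict: "t": time; "qpos": joint angles; "qd": joint speeds; "joint_torque": joint torques, N m; "ee_pos": TCP position; "orientation": TCP orientation; "force": force on the tool from outside, world axes, zero at the start; "wrist_torque": the same for the moment, N m; "width": finger opening in mm; "grip_force": force on a finger pad.
Only numpy, scipy, OpenCV 4.12 (cv2) and the standard library are available. Lean on these libraries where they do the work, as an engineer would, in place of code of your own. Each camera call takes 0.05 s, during which the arm holds its last target. There are 200 camera calls.

TASK

Take the flat-bladed key with the oblong head out of the key stand and work it all the way down into the lock of the steel medicine box: two discs inside stick, so rock the key a little to either side under light pressure instead of ramming it. Turn it a quarter turn clockwise to its stop so that the lid springs up, and finish still gripping the key there, held turned against its spring, so that I can shut the lid again without it landing on the lock's cam. Leave the other key in the stand and the salt and jam where they are.

Things in the scene. Friction and masses are not known exactly. Their poses are not given: they have to be found in the camera images.
- medbox: White sheet-steel medicine box with a cross on its lid, 180 mm front to back, 200 wide, 95 tall, fixed to the worktop; origin on the worktop below the lock, 34 mm behind the front; -x is its front. Its top's front 70 mm is a fixed deck with the lock; the rest is a lid hinged at the back, held shut by the lock's cam, lifted by a damped spring.
- lock_mouth (a point): Centre of the lock's open top: the rim of a steel bezel, 34 mm across outside, 26 mm inside, standing 5 mm above the deck and 100 mm above the worktop; axes as the box's, z up. The bore goes straight down; the key cannot be turned a quarter before it is fully home, nor drawn out while turned.
- lock_discs (a point): On the lock's axis, 5 mm below the rim, top of the upper of two sticky discs (each 5 mm thick, slot 5.8 mm wide); the lower starts 10.5 mm below the rim. Stiff to turn (0.06 N m), 20 degrees at most each way. At the start the upper's slot stands 12 to 19 degrees anticlockwise (from above) off the box's y, the lower's as much clockwise. The key stops at each until rocked into line.
- lock_floor (a point): Floor of the turning plug, on the lock's axis, 29 mm below the rim; the blade's lower end rests here when home. The plug's slot (5.8 mm wide, 13 mm deep) begins 16 mm below the rim and runs along the box's y when locked. A key past both discs stops there until rocked back square (it takes the discs with it), then drops home. A push of 3 to 8 N is enough.
- lock (a joint): Angle of the lock's plug, rad: 0 locked, grows as the key is turned clockwise seen from above, stop at 1.57 (a quarter turn). A spring (0.1 to 0.22 N m) turns it back when let go. About 0.1 rad of play between key and plug.
- lid (a joint): Angle of the lid, rad: 0 shut, 0.25 fully up (its front edge about 27 mm up). Once the plug is past about 0.9 rad the lid rises by itself in about 2 s.
- key_stand: Wooden key stand, 62 x 124 x 46 mm, fixed; origin under its centre, long side along its y. Two slots (24 mm long, 6 mm wide, 42 mm deep) lie along its y, 30 mm either side of the centre, with a key standing in each, blade down; which key stands in which slot changes.
- box_key: The box's key, 80 mm long, about 60 g: origin at the middle of the blade's lower end, z up to the head. Steel blade 4 mm thick (x), 22 wide (y), 12 tall (z), the same turned half round; round shank 5 mm across up to z = 38 mm; black flat oblong head 8 mm thick (x), 30 wide (y), z 38 to 80 mm. In the stand the head's underside rests on the stand's top; home in the lock it is 9 mm above the rim.
- box_key_head (a point): Centre of the oblong head of the medicine box's key, 59 mm above the blade's lower end; 67 mm above the worktop while the key is in the stand.
- other_key: Another key, for something else: round disc head (34 mm across, 8 mm thick), thin round shank with a small one-sided bit; stays in the stand. Origin at its lower end.
- salt_shaker: Salt shaker, 44 mm across, 90 mm tall, behind the key stand; bystander. Origin under its centre.
- jam_jar: Jam jar, 66 mm across, 90 mm tall, behind the key stand; bystander. Origin under its centre.

How it is judged:
By the outcome, as a careful person would: the job done as asked, in the order asked, and still so for the second after the job is handed in, while the arm keeps its last pose, push and grip.
It also fails if it takes over 51 s, if anything falls off the work surface, if the arm or the gripper's body presses on something with over 40 N, if the wrist force passes 120 N, or if a joint passes its speed limit or range.

## Working session

There is one attempt and no reset: what is moved stays moved. The work goes in short steps, Python scripts to look and compute and a tool call to move; the robot and the scene stay as the last step left them, time stands still between calls to the robot, and variables do not carry over. Pictures are saved under pics/ and viewed, at most 10 in all, crops included, and the job is handed in when it is done.

Besides the shell and the picture viewer there is one more tool, called after "Request:" in YAML: its name, and indented under it one key for each argument. servo_tool: Moves the arm, as the interface text tells. Shifts and turns lie within -1 to 1; 1 stands for 0.1 m of shift or 180 degrees of turn. Its arguments: {"type":"object","properties":{"increments":{"type":"array","items":{"type":"array","items":{"type":"number"}}},"force":{"type":"number"}},"required":["increments"]}

```bash
mkdir -p pics; ls
python3 - <<'E'
from bench import status, optics, manip
import cv2
s=status.get_state(); print(s)
import pickle
d={}
for n in ("scene","top","wrist"):
    r=optics.snapshot(n); d[n]=r; cv2.imwrite(f"pics/{n}0.png",r["pixels"][:,:,::-1])
    print(n,{k:v for k,v in r.items() if k!="pixels"})
pickle.dump((s,d),open("s0.pkl","wb"))
E
```

```text
pics
{'t': 0.0, 'qpos': array([ 1.05458847e+00,  3.13445207e-01,  1.49844009e+00,  1.23767853e-05,
        1.33100878e+00, -2.23355382e-01]), 'qd': array([ 0.00119537,  0.00145117, -0.00163443, -0.0004262 ,  0.00028096,
        0.00043582]), 'joint_torque': array([ 1.11171932e-03, -4.12283850e+01, -2.59737647e+01, -1.32134919e-04,
        4.27116029e-03, -1.87096282e-05]), 'ee_pos': array([151.41404899, 502.42025411, 230.7364016 ]), 'orientation': array([[-9.57423359e-01,  2.88686829e-01, -6.52820803e-04],
       [ 2.88687412e-01,  9.57422744e-01, -1.12591141e-03],
       [ 2.99989689e-04, -1.26643503e-03, -9.99999153e-01]]), 'force': array([-1.0930078 ,  0.25563994, -0.91670944]), 'wrist_torque': array([-0.00416456, -0.07196414,  0.01760165]), 'grip_force': 0.0, 'width': 85.46776196277165}
scene {'fx': 397.409944310054, 'fy': 397.409944310054, 'cx': 256.3568698954926, 'cy': 191.5626671411126, 'rvec': array([ 2.02186686, -1.23260479,  0.5558222 ]), 'tvec': array([-228.29739287,  394.11236439,  576.23324588])}
top {'fx': 424.26958048020464, 'fy': 424.26958048020464, 'cx': 265.0990635388213, 'cy': 191.70226404672803, 'rvec': array([ 2.20338088, -2.14716848,  0.13347007]), 'tvec': array([ -26.53034344,  536.02258787, 1104.14730766])}
wrist {'fx': 315.2261449868243, 'fy': 315.2261449868243, 'cx': 256.0196200761445, 'cy': 190.31427519085253, 'tool_from_camera': array([[ 8.10621619e-04, -9.62223073e-01, -2.72261089e-01,
         6.94949963e+01],
       [ 9.99999001e-01,  4.64814219e-04,  1.33462275e-03,
        -1.35762288e+00],
       [-1.15765398e-03, -2.72261899e-01,  9.62222489e-01,
        -1.43013054e+02],
       [ 0.00000000e+00,  0.00000000e+00,  0.00000000e+00,
         1.00000000e+00]])}
```

View pics/scene0.png

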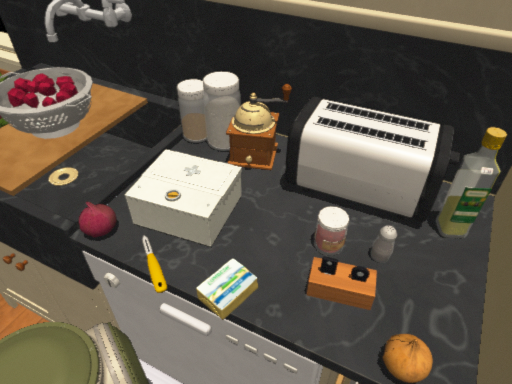

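View pics/top0.png

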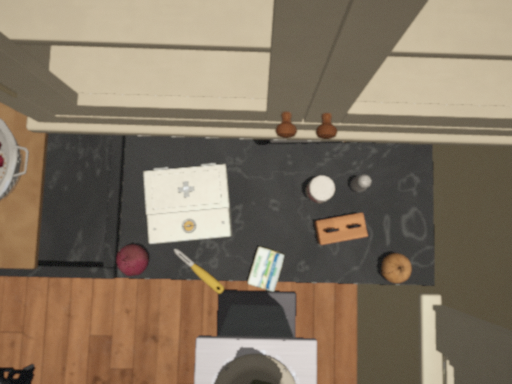

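```bash
cat > h.py <<'E'
import numpy as np, cv2, pickle
def cam(r,s=None):
    K=np.array([[r["fx"],0,r["cx"]],[0,r["fy"],r["cy"]],[0,0,1.]])
    if "rvec" in r:
        R=cv2.Rodrigues(r["rvec"])[0]; return K,R,np.array(r["tvec"])
    T=np.eye(4);T[:3,:3]=s["orientation"];T[:3,3]=s["ee_pos"]
    M=np.linalg.inv(T@r["tool_from_camera"]); return K,M[:3,:3],M[:3,3]
def proj(c,P):
    K,R,t=c; q=(np.atleast_2d(P)@R.T+t)@K.T; return q[:,:2]/q[:,2:]
def onz(c,uv,z):
    K,R,t=c; uv=np.atleast_2d(uv); d=np.c_[uv,np.ones(len(uv))]@np.linalg.inv(K).T@R; o=-R.T@t
    return o+d*((z-o[2])/d[:,2:])
E
python3 - <<'E'
from h import *
s,d=pickle.load(open("s0.pkl","rb"))
t=cam(d["top"]);c=cam(d["scene"])
print(proj(t,[[0,0,0],[151,502,231]]),proj(c,[[0,0,0],[151,502,231]]))
a=d["scene"]["pixels"][:,:,::-1]; b=d["top"]["pixels"][:,:,::-1]
A=cv2.resize(a[245:315,295:395],(800,560),interpolation=cv2.INTER_CUBIC)
cv2.imwrite("pics/c1.png",A)
B1=cv2.resize(b[205:250,305:380],(600,360),interpolation=cv2.INTER_CUBIC)
B2=cv2.resize(b[155:250,135:240],(265,240),interpolation=cv2.INTER_CUBIC)
print(onz(t,[[342,228]],46),onz(t,[[189,226]],100),onz(c,[[172,195]],100))
cv2.imwrite("pics/c2.png",np.vstack([B1,np.pad(B2,((0,0),(0,335),(0,0)))]))
E
```

```text
[[254.90475558 397.66941798]
 [ 14.95387553 359.18177197]] [[ 98.90733911 463.36956809]
 [-91.14995497 179.16240998]]
[[ 444.71328444 -215.67406116   46.        ]] [[438.73537547 174.31931521 100.        ]] [[437.45500471 173.12295737 100.        ]]
```

View pics/c1.png

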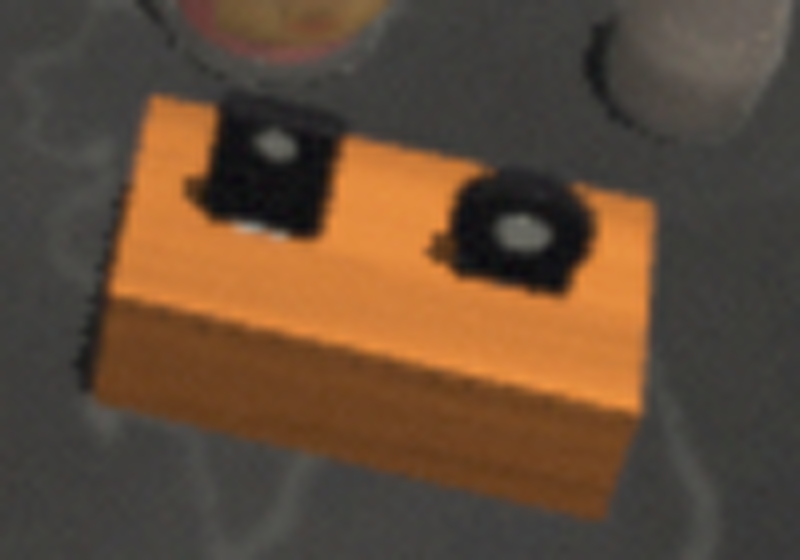

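View pics/c2.png

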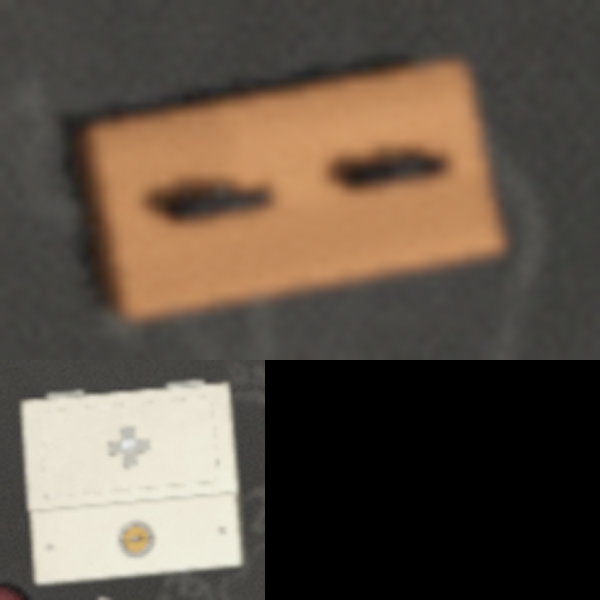

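```bash
cat > meas.py <<'E'
from h import *
def big(m):
    c=max(cv2.findContours(m,cv2.RETR_EXTERNAL,cv2.CHAIN_APPROX_NONE)[0],key=cv2.contourArea); return c
def corners(c):
    return cv2.boxPoints(cv2.minAreaRect(c))
E
python3 - <<'E'
from meas import *
s,d=pickle.load(open("s0.pkl","rb"))
t=cam(d["top"]); im=d["top"]["pixels"]; hsv=cv2.cvtColor(im,cv2.COLOR_RGB2HSV)
m=np.zeros(im.shape[:2],np.uint8); m[200:255,300:385]=cv2.inRange(hsv,(3,90,120),(25,255,255))[200:255,300:385]
c=big(m); P=onz(t,corners(c),46); print("stand",P[:,:2].round(1),P.mean(0).round(1))
e=P[np.argsort(P[:,1])]; 
yaw=lambda P:[np.degrees(np.arctan2(*(P[(i+1)%4]-P[i])[1::-1])).round(2) for i in range(4)]
print(yaw(P))
m=np.zeros(im.shape[:2],np.uint8); m[155:255,130:240]=cv2.inRange(hsv,(0,0,150),(40,60,255))[155:255,130:240]
c=big(m); P=onz(t,corners(c),95); print("box",P[:,:2].round(1),P.mean(0).round(1),yaw(P))
m=np.zeros(im.shape[:2],np.uint8); m[210:240,175:205]=cv2.inRange(hsv,(12,80,80),(30,255,255))[210:240,175:205]
M=cv2.moments(big(m)); print("lock",onz(t,[M["m10"]/M["m00"],M["m01"]/M["m00"]],97))
print(onz(t,[[305+225/8,205+200/8],[305+395/8,205+168/8]],80))
E
```

```text
stand [[ 462.3 -145.7]
 [ 488.4 -271.6]
 [ 424.6 -283.4]
 [ 398.9 -158.1]] [ 443.5 -214.7   46. ]
[np.float64(-78.3), np.float64(-169.59), np.float64(101.58), np.float64(11.08)]
box [[578.4 299.3]
 [603.1  91.4]
 [416.3  68.5]
 [393.1 272.8]] [497.7 183.   95. ] [np.float64(-83.23), np.float64(-173.01), np.float64(96.49), np.float64(8.14)]
lock [[440.10443017 176.71946211  97.        ]]
[[ 438.2594666  -186.39013462   80.        ]
 [ 449.72172748 -240.34409958   80.        ]]
```

Request:
servo_tool:
  increments:
    - [45, 0, 0, 0, 0, 0, 0.0428]
    - [45, 0, 0, 0, 0, 0, 0.0428]
    - [45, 0, 0, 0, 0, 0, 0.0428]
    - [45, 0, 0, 0, 0, 0, 0.0428]
    - [45, 0, 0, 0, 0, 0, 0.0428]
    - [45, 0, 0, 0, 0, 0, 0.0428]
    - [45, 0, 0, 0, 0, 0, 0.0428]
    - [45, 0, 0, 0, 0, 0, 0.0428]

```text
t: 0.95
ee_pos: [151.5, 502.5, 231.0]
orientation: [[-0.196, 0.981, -0.0], [0.981, 0.196, -0.001], [-0.0, -0.0, -1.0]]
force: [0.1, -0.4, -0.1]
width: 38.7
grip_force: 0.0
```

Request:
servo_tool:
  increments:
    - [45, -0.25, 0.05, 0, 0, 0, 0]
    - [45, -0.4, 0.08, 0, 0, 0, 0]
    - [45, -0.4, 0.08, 0, 0, 0, 0]
    - [45, -0.4, 0.08, 0, 0, 0, 0]
    - [45, -0.4, 0.08, 0, 0, 0, 0]
    - [45, -0.4, 0.08, 0, 0, 0, 0]
    - [45, -0.4, 0.08, 0, 0, 0, 0]
    - [45, -0.4, 0.08, 0, 0, 0, 0]

```text
t: 1.75
ee_pos: [272.7, 214.6, 231.3]
orientation: [[-0.201, 0.98, 0.0], [0.98, 0.201, 0.0], [0.0, 0.0, -1.0]]
force: [0.2, 0.6, -0.5]
width: 38.7
grip_force: 0.0
```

Request:
servo_tool:
  increments:
    - [45, -0.4, 0.08, 0, 0, 0, 0]
    - [45, -0.4, 0.08, 0.05, 0, 0, 0]
    - [45, -0.4, 0.08, 0.1, 0, 0, 0]
    - [45, -0.4, 0.08, 0.1, 0, 0, 0]
    - [45, -0.4, 0.08, 0.1, 0, 0, 0]
    - [45, -0.4, 0.08, 0.1, 0, 0, 0]
    - [45, -0.4, 0.08, 0.1, 0, 0, 0]
    - [45, -0.4, 0.08, 0.1, 0, 0, 0]

```text
t: 2.55
ee_pos: [399.8, -86.2, 165.8]
orientation: [[-0.2, 0.98, 0.0], [0.98, 0.2, 0.0], [0.0, 0.0, -1.0]]
force: [0.5, 1.3, 0.2]
width: 38.3
grip_force: 0.0
```

Request:
servo_tool:
  increments:
    - [45, -0.35, 0.05, 0.1, 0, 0, 0]
    - [45, -0.35, 0.05, 0.1, 0, 0, 0]
    - [45, -0.3, 0.05, 0.1, 0, 0, 0]
    - [45, 0, 0, 0, 0, 0, 0]
    - [45, 0, 0, 0, 0, 0, 0]

```text
t: 3.05
ee_pos: [434.0, -179.3, 135.9]
orientation: [[-0.2, 0.98, -0.001], [0.98, 0.2, 0.001], [0.001, -0.001, -1.0]]
force: [-0.4, 0.3, 0.6]
width: 38.2
grip_force: 0.0
```

Run:
```python
from bench import status, optics
from h import *
s=status.get_state(); r=optics.snapshot("wrist"); pickle.dump((s,r),open("w1.pkl","wb"))
cv2.imwrite("pics/w1.png",r["pixels"][:,:,::-1]); print(s["ee_pos"],s["orientation"][:,1],s["force"])
c=cam(r,s); print(proj(c,[[437.5,-185.3,80],[443.5,-214.7,46]]))
```

```text
[ 434.0473323  -179.29348264  135.88039966] [ 9.79747974e-01  2.00232762e-01 -8.65217988e-04] [-0.40213627  0.25552838  0.55968291]
[[260.67748914 217.02110467]
 [259.89705904 237.29782712]]
```

View pics/w1.png

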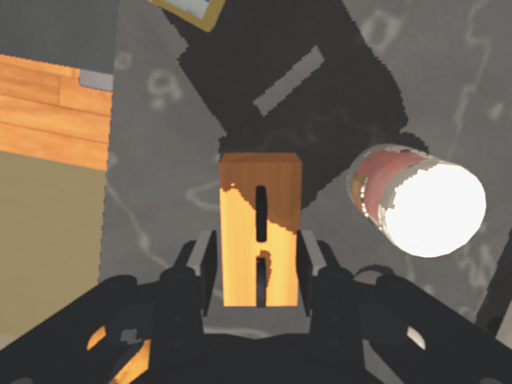

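Run:
```python
from meas import *
s,r=pickle.load(open("w1.pkl","rb")); c=cam(r,s); im=r["pixels"]
k=(im.max(2)<55).astype(np.uint8)
for v in range(180,310,6):
    x=np.where(k[v,240:285])[0]+240; o=np.where((im[v,205:315,0].astype(int)-im[v,205:315,2]>40))[0]+205
    print(v,(x.min(),x.max()) if len(x) else None,o.min() if len(o) else None,o.max() if len(o) else None)
x0=np.where(k[150:270,261])[0]+150; print(x0.min(),x0.max())
# far/near edges of head top
P=onz(c,[[261,x0.min()],[261.5,x0.max()]],80); print(P)
P=onz(c,[[220,172],[301.5,172],[222,303],[299,303]],46); print(P.round(1))
for z in(60,80): print(proj(c,[[437.5-.2*-15,-185.3+a*.98,z] for a in (-15,15)]))
```

```text
180 None 220 301
186 (np.int64(259), np.int64(261)) 220 300
192 (np.int64(257), np.int64(264)) 219 300
198 (np.int64(256), np.int64(265)) 219 300
204 (np.int64(256), np.int64(266)) 219 300
210 (np.int64(257), np.int64(266)) 220 300
216 (np.int64(257), np.int64(265)) 220 299
222 (np.int64(257), np.int64(265)) 220 299
228 (np.int64(257), np.int64(265)) 220 299
234 (np.int64(257), np.int64(265)) 220 296
240 (np.int64(258), np.int64(264)) 221 296
246 None 221 296
252 None 221 296
258 (np.int64(262), np.int64(263)) 221 296
264 (np.int64(257), np.int64(264)) 222 296
270 (np.int64(258), np.int64(264)) 222 296
276 (np.int64(258), np.int64(264)) 222 297
282 None 222 298
288 None 222 298
294 None 223 297
300 None 223 297
306 None 224 295
186 269
[[ 433.28904927 -164.16074965   80.        ]
 [ 446.05759717 -223.34173621   80.        ]]
[[ 403.1 -168.4   46. ]
 [ 463.4 -156.    46. ]
 [ 424.2 -280.7   46. ]
 [ 488.6 -267.5   46. ]]
[[260.20220872 226.50039874]
 [268.5448454  189.27163403]]
[[260.5660985  237.62511349]
 [269.69483911 197.36547963]]
```

Request:
servo_tool:
  increments:
    - [45, -0.066, 0.022, 0.1, 0, 0, 0]
    - [45, 0, 0, 0.15, 0, 0, 0]
    - [45, 0, 0, 0.2, 0, 0, 0]
    - [45, 0, 0, 0.2, 0, 0, 0]
    - [45, 0, 0, 0.15, 0, 0, 0]
    - [45, 0, 0, 0.05, 0, 0, 0]
    - [45, 0, 0, 0, 0, 0, 0]
    - [45, 0, 0, 0, 0, 0, 0]

```text
t: 3.9
ee_pos: [438.2, -185.5, 51.9]
orientation: [[-0.201, 0.98, 0.001], [0.98, 0.201, -0.001], [-0.001, 0.001, -1.0]]
force: [0.3, 0.1, 0.3]
width: 38.5
grip_force: 0.0
```

Request:
servo_tool:
  increments:
    - [0, 0, 0, 0, 0, 0, 0]
    - [0, 0, 0, 0, 0, 0, 0]
    - [0, 0, 0, 0, 0, 0, 0]
    - [0, 0, 0, 0, 0, 0, 0]
    - [0, 0, 0, 0, 0, 0, 0]
    - [0, 0, 0, 0, 0, 0, 0]
    - [0, 0, 0, 0, 0, 0, 0]
  force: 60

```text
t: 4.6
ee_pos: [438.1, -185.6, 51.9]
orientation: [[-0.201, 0.98, 0.001], [0.98, 0.201, -0.001], [-0.001, 0.001, -1.0]]
force: [-1.5, 1.5, 6.3]
width: 7.4
grip_force: 58.9
```

Request:
servo_tool:
  increments:
    - [0, 0, 0, -0.05, 0, 0, 0]
    - [0, 0, 0, -0.1, 0, 0, 0]
    - [0, 0, 0, -0.15, 0, 0, 0]
    - [0, 0, 0, -0.2, 0, 0, 0]
    - [0, 0, 0, -0.25, 0, 0, 0]
    - [0, 0, 0, -0.25, 0, 0, 0]
    - [0, 0, 0, -0.2, 0, 0, 0]
    - [0, 0, 0, -0.1, 0, 0, 0]

```text
t: 5.4
ee_pos: [438.1, -185.7, 183.5]
orientation: [[-0.201, 0.98, 0.002], [0.98, 0.201, -0.002], [-0.002, 0.002, -1.0]]
force: [-0.8, -0.4, -0.3]
width: 7.3
grip_force: 58.8
```

Request:
servo_tool:
  increments:
    - [0, 0.2, 0, 0, 0, 0, 0.0065]
    - [0, 0.4, 0.08, 0, 0, 0, 0.0065]
    - [0, 0.4, 0.08, 0, 0, 0, 0.0065]
    - [0, 0.4, 0.08, 0, 0, 0, 0.0065]
    - [0, 0.4, 0.08, 0, 0, 0, 0]
    - [0, 0.4, 0.08, 0, 0, 0, 0]
    - [0, 0.4, 0.08, 0, 0, 0, 0]
    - [0, 0.3, 0.05, 0, 0, 0, 0]

```text
t: 6.2
ee_pos: [448.4, 110.9, 181.2]
orientation: [[-0.121, 0.993, -0.001], [0.993, 0.121, 0.0], [0.0, -0.001, -1.0]]
force: [-0.3, -0.1, -0.4]
width: 7.3
grip_force: 58.8
```

Request:
servo_tool:
  increments:
    - [0, 0, 0, 0, 0, 0, 0]
    - [0, 0, 0, 0, 0, 0, 0]
    - [0, 0, 0, 0, 0, 0, 0]

```text
t: 6.5
ee_pos: [448.9, 108.0, 181.2]
orientation: [[-0.12, 0.993, -0.0], [0.993, 0.12, -0.0], [-0.0, -0.001, -1.0]]
force: [0.5, -0.5, -1.1]
width: 7.2
grip_force: 58.8
```

Run:
```python
from bench import status, optics
from h import *
s=status.get_state(); d={n:None for n in ("wrist","scene","top")}
for n in d: d[n]=optics.snapshot(n)
pickle.dump((s,d),open("w2.pkl","wb")); r=d["wrist"]
print(s["ee_pos"],s["orientation"],s["force"])
c=cam(r,s); print(proj(c,[[440,176,100]]))
e=cam(d["scene"]); u=proj(e,[s["ee_pos"]])[0].astype(int); print(u)
a=d["scene"]["pixels"][max(0,u[1]-50):u[1]+50,u[0]-60:u[0]+60,::-1]
a=cv2.resize(a,(480,400),interpolation=cv2.INTER_CUBIC)
w=r["pixels"][:,156:356,::-1]
cv2.imwrite("pics/w2.png",np.hstack([a,np.pad(w,((0,16),(0,0),(0,0)))]))
```

```text
[448.87383712 108.03665911 181.18711566] [[-1.19525689e-01  9.92830987e-01 -4.91253550e-04]
 [ 9.92831085e-01  1.19525564e-01 -2.76005501e-04]
 [-2.15309456e-04 -5.20721542e-04 -9.99999841e-01]] [ 0.49721386 -0.50843249 -1.14097692]
[[256.36859855 100.58298739]]
[196 171]
```

View pics/w2.png

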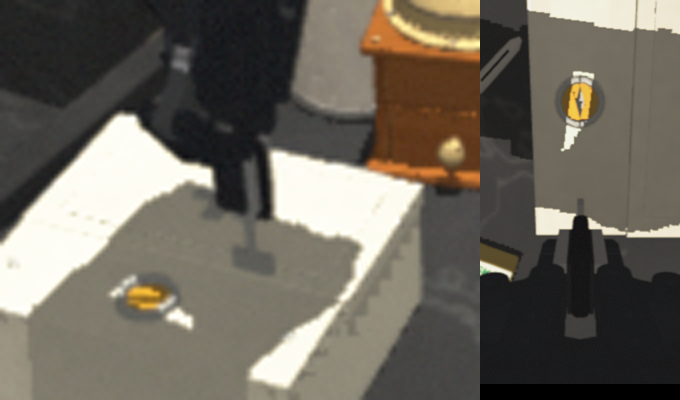

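Run:
```python
from meas import *
s,d=pickle.load(open("w2.pkl","rb")); r=d["wrist"]; c=cam(r,s); im=r["pixels"]
g=cv2.cvtColor(im,cv2.COLOR_RGB2GRAY)
cir=cv2.HoughCircles(cv2.GaussianBlur(g[60:150,200:310],(3,3),0),cv2.HOUGH_GRADIENT,1,30,param1=80,param2=12,minRadius=15,maxRadius=32)
print("hough",None if cir is None else cir[0][:4]+[200,60,0])
print(g[100,224:290]); print(g[70:140,250])
hsv=cv2.cvtColor(im,cv2.COLOR_RGB2HSV)
m=np.zeros_like(g); m[70:140,225:290]=cv2.inRange(hsv,(12,120,80),(30,255,255))[70:140,225:290]
el=cv2.minEnclosingCircle(big(m)); print("gold",cv2.boundingRect(big(m)),el)
R=s["orientation"];p=s["ee_pos"]
tp=lambda x,y,z:p+R@np.array([x,y,z])
print("blade far, bottom/top",proj(c,[tp(11,0,43.9),tp(11,0,31.9),tp(-11,0,43.9)]))
print(im[194:222,256].max(1), g[202,246:268],g[208,246:268])
e=cam(d["scene"]); print("scene blade corners",proj(e,[tp(a,0,b) for a,b in((11,43.9),(-11,43.9),(11,31.9),(-11,31.9))]))
print("crop origin",proj(e,[p])[0].astype(int)-[60,50])
# box yaw from wrist: lid/deck seam and front edge
for v in (60,90,120,150,180): print(v,[int(x)+190 for x in np.where(np.abs(np.diff(g[v,190:330].astype(int)))>14)[0]])
```

```text
hough [[253.5 100.5  27.5]]
[109 109 109 110 110 105  99  90  84  85  84  84  80  76  76  76  77  76
  76  76  84 125 175 197 200 195 180 139  93  81 102 154 188 197 206 201
 193 192 194 195 195 185 146  94  75  76  77  76  76  75  76  80  83  85
  83  82  88  98 104 107 107 107 107 108 108 108]
[122 183 240 244 238 212 176 164 188 205 212 205 173 142 159 187 196 196
 196 196 195 179 146 158 170 178 184 185 171 172 180 191 194 196 198 199
 200 199 201 201 202 201 201 201 201 200 202 200 184 125 110 159 197 212
 213 197 170 188 225 241 242 242 242 242 243 236 184 142 137 138]
gold (238, 83, 36, 38) ((256.0, 101.5), 18.927593231201172)
blade far, bottom/top [[257.39712755 196.97638158]
 [257.49310169 202.9771579 ]
 [257.32837643 229.93408144]]
[107 107 108 103  89  76  73  73  75  74  75  80  80  80  79  80  79  79
  80  80  72  45  25  20  19  20  23  20] [102 103 103 103 103 103  99  86  75  72  73  73  73  81  94 101 103 102
 102 102 101 101] [102 102 103 102 102 102  98  88  79  77  77  79  78  85  94  99 100 101
 101 101 102 102]
scene blade corners [[193.85865132 186.88208914]
 [203.47141602 189.35597222]
 [193.26817324 182.46924238]
 [202.97193591 184.93685573]]
crop origin [136 121]
60 [204, 205]
90 [205, 206, 245, 246, 247, 253, 254, 256, 257, 266, 267, 268]
120 [206, 207, 240, 241, 242, 246, 247, 248, 249]
150 [207, 208, 209, 235, 236, 237, 238, 239, 240]
180 [209]
```

Run:
```python
from meas import *
s,d=pickle.load(open("w2.pkl","rb")); r=d["wrist"]; c=cam(r,s); im=r["pixels"]
g=cv2.cvtColor(im,cv2.COLOR_RGB2GRAY).astype(float); g=cv2.GaussianBlur(g,(3,3),0)
R=s["orientation"];p=s["ee_pos"]
def yaw(pts,n):
    P=onz(c,pts,95)[:,:2]; l=cv2.fitLine(P.astype(np.float32),cv2.DIST_HUBER,0,.01,.01).ravel(); v=l[:2]*np.sign(l[1]); print(n,"yaw",np.degrees(np.arctan2(-v[0],v[1])),P[0],P[-1])
yaw([[195+np.argmax(np.abs(np.diff(g[v,195:220])))+.5,v] for v in range(45,200,3)],"front")
yaw([[298+np.argmin(g[v,298:316]),v] for v in range(50,200,3)],"seam")
print([298+int(np.argmin(g[v,298:316])) for v in range(50,200,15)])
T=lambda q:(R.T@(q-p).T).T
L=onz(c,[[255.6,101.5]],100); print("lock world",L,"tool",T(L))
B=onz(c,[[256.2,198]],p[2]-43.9); print("blade far edge tool",T(B), T(onz(c,[[256.0,202]],p[2]-43.9)))
# scene
e=cam(d["scene"]); q=d["scene"]["pixels"]; hs=cv2.cvtColor(q,cv2.COLOR_RGB2HSV)
m=np.zeros(q.shape[:2],np.uint8); m[185:205,155:185]=cv2.inRange(hs,(12,110,80),(32,255,255))[185:205,155:185]
M=cv2.boundingRect(big(m)); print(M, onz(e,[[M[0]+(M[2]-1)/2,M[1]+(M[3]-1)/2]],95))
```

```text
front yaw 6.9068284 [401.26975738 207.31738802] [413.96392064 101.0646805 ]
seam yaw 6.6606545 [472.46439025 212.83814758] [484.43951495 110.40940156]
[311, 310, 309, 308, 307, 307, 306, 305, 305, 304]
lock world [[439.55051427 175.33734672 100.        ]] tool [[67.95007164 -1.17005529 81.17310752]]
blade far edge tool [[10.33642261 -0.74126919 43.89816743]] [[ 7.73106698 -0.8632619  43.89879192]]
(168, 192, 10, 7) [[442.12422238 176.04182313  95.        ]]
```

Request:
servo_tool:
  increments:
    - [0, 0.15, 0, 0, 0, 0, 0]
    - [0, 0.25, -0.004, 0.08, 0, 0, 0]
    - [0, 0.2, 0, 0.12, 0, 0, 0]
    - [0, 0.086, 0, 0.1, 0, 0, 0]
    - [0, 0, 0, 0.05, 0, 0, 0]
    - [0, 0, 0, 0, 0, 0, 0]
    - [0, 0, 0, 0, 0, 0, 0]
    - [0, 0, 0, 0, 0, 0, 0]

```text
t: 7.45
ee_pos: [440.7, 176.3, 146.8]
orientation: [[-0.119, 0.993, 0.001], [0.993, 0.119, 0.0], [-0.0, 0.001, -1.0]]
force: [-0.2, -0.4, -0.4]
width: 7.5
grip_force: 58.8
```

Request:
servo_tool:
  increments:
    - [0, 0, 0, 0.02, 0, 0, 0]
    - [0, 0, 0, 0.02, 0, 0, 0]
    - [0, 0, 0, 0.01, 0, 0, 0]
    - [0, 0, 0, 0, 0, 0, 0]

```text
t: 7.85
ee_pos: [440.2, 176.8, 141.1]
orientation: [[-0.12, 0.993, -0.0], [0.993, 0.12, -0.0], [-0.0, -0.0, -1.0]]
force: [-0.8, -0.6, 0.6]
width: 7.0
grip_force: 58.8
```

Request:
servo_tool:
  increments:
    - [0, 0, 0, 0.01, 0, 0, 0]
    - [0, 0, 0, 0.01, 0, 0, 0]
    - [0, 0, 0, 0.01, 0, 0, 0]
    - [0, 0, 0, 0, 0, 0, 0]

```text
t: 8.25
ee_pos: [440.5, 176.9, 138.7]
orientation: [[-0.12, 0.993, 0.0], [0.993, 0.12, 0.0], [-0.0, 0.0, -1.0]]
force: [-0.6, -0.6, 4.0]
width: 7.6
grip_force: 59.8
```

```bash
cat > st.py <<'E'
from bench import status
import numpy as np
s=status.get_state(); y=s["orientation"][:,1]
print(s["t"],s["ee_pos"].round(2),"yaw",round(np.degrees(np.arctan2(y[1],y[0])),2),"F",s["force"].round(1),"T",s["wrist_torque"].round(3),"q6",s["qpos"][5].round(3),s["width"])
E
python3 st.py
```

```text
8.25 [440.46 176.91 138.67] yaw 6.91 F [-0.6 -0.6  4. ] T [0.005 0.266 0.046] q6 0.014 7.594962514318533
```

Request:
servo_tool:
  increments:
    - [0, 0, 0, 0, 0, 0, -0.015]
    - [0, 0, 0, 0, 0, 0, -0.015]
    - [0, 0, 0, 0, 0, 0, -0.015]
    - [0, 0, 0, 0, 0, 0, -0.015]
    - [0, 0, 0, 0.005, 0, 0, -0.008]
    - [0, 0, 0, 0, 0, 0, 0]

```text
t: 8.85
ee_pos: [440.2, 176.9, 137.6]
orientation: [[-0.328, 0.945, -0.0], [0.945, 0.328, -0.0], [0.0, -0.0, -1.0]]
force: [-1.0, 0.8, -0.8]
width: 7.1
grip_force: 58.8
```

```bash
python3 st.py
```

```text
8.85 [440.17 176.85 137.63] yaw 19.15 F [-1.   0.8 -0.8] T [ 0.041  0.019 -0.008] q6 -0.2 7.142239915409747
```

Request:
servo_tool:
  increments:
    - [0, 0, 0, 0.01, 0, 0, 0]
    - [0, 0, 0, 0.01, 0, 0, 0]
    - [0, 0, 0, 0.01, 0, 0, 0]
    - [0, 0, 0, 0.01, 0, 0, 0]
    - [0, 0, 0, 0.01, 0, 0, 0]
    - [0, 0, 0, 0, 0, 0, 0]

```text
t: 9.45
ee_pos: [440.4, 176.9, 133.3]
orientation: [[-0.328, 0.945, 0.0], [0.945, 0.328, -0.0], [-0.0, 0.0, -1.0]]
force: [-1.2, -0.5, 6.0]
width: 7.1
grip_force: 59.8
```

```bash
python3 st.py
```

```text
9.45 [440.4  176.91 133.29] yaw 19.15 F [-1.2 -0.5  6. ] T [-0.121  0.443  0.005] q6 -0.2 7.0997234952835555
```

Request:
servo_tool:
  increments:
    - [0, 0, 0, 0, 0, 0, 0.025]
    - [0, 0, 0, 0, 0, 0, 0.025]
    - [0, 0, 0, 0, 0, 0, 0.025]
    - [0, 0, 0, 0, 0, 0, 0.025]
    - [0, 0, 0, 0, 0, 0, 0.02]
    - [0, 0, 0, 0, 0, 0, 0.015]
    - [0, 0, 0, 0.003, 0, 0, 0.005]
    - [0, 0, 0, 0, 0, 0, 0]
  force: 80

```text
t: 10.25
ee_pos: [440.3, 176.9, 132.5]
orientation: [[0.105, 0.994, 0.0], [0.994, -0.105, 0.0], [0.0, 0.0, -1.0]]
force: [-0.6, 0.7, 2.7]
width: 7.2
grip_force: 78.0
```

```bash
python3 st.py
```

```text
10.25 [440.32 176.91 132.53] yaw -6.02 F [-0.6  0.7  2.7] T [0.114 0.125 0.03 ] q6 0.239 7.166960586745983
```

Request:
servo_tool:
  increments:
    - [0, 0, 0, 0.01, 0, 0, 0.003]
    - [0, 0, 0, 0.01, 0, 0, 0]
    - [0, 0, 0, 0.01, 0, 0, 0]
    - [0, 0, 0, 0.01, 0, 0, 0]
    - [0, 0, 0, 0.01, 0, 0, 0]
    - [0, 0, 0, 0, 0, 0, 0]

```text
t: 10.85
ee_pos: [440.4, 176.9, 127.7]
orientation: [[0.115, 0.993, 0.0], [0.993, -0.115, -0.0], [-0.0, 0.0, -1.0]]
force: [-2.0, 0.4, 4.0]
width: 6.9
grip_force: 78.6
```

```bash
python3 st.py
```

```text
10.85 [440.36 176.87 127.65] yaw -6.58 F [-2.   0.4  4. ] T [-0.042  0.273  0.035] q6 0.249 6.879938855005785
```

On the plug now. Rock back square (13.4° anticlockwise) with light pressure.

Request:
servo_tool:
  increments:
    - [0, 0, 0, 0, 0, 0, -0.015]
    - [0, 0, 0, 0, 0, 0, -0.015]
    - [0, 0, 0, 0, 0, 0, -0.015]
    - [0, 0, 0, 0, 0, 0, -0.015]
    - [0, 0, 0, 0.005, 0, 0, -0.014]
    - [0, 0, 0, 0, 0, 0, 0]

```text
t: 11.45
ee_pos: [440.4, 176.9, 127.1]
orientation: [[-0.117, 0.993, 0.0], [0.993, 0.117, 0.0], [0.0, 0.0, -1.0]]
force: [-1.3, -0.0, 3.2]
width: 6.9
grip_force: 78.3
```

```bash
python3 st.py
```

```text
11.45 [440.38 176.88 127.05] yaw 6.74 F [-1.3 -0.   3.2] T [-0.008  0.184 -0.074] q6 0.017 6.900312557567375
```

Request:
servo_tool:
  increments:
    - [0, 0, 0, 0.01, 0, 0, 0]
    - [0, 0, 0, 0.015, 0, 0, 0]
    - [0, 0, 0, 0.015, 0, 0, 0]
    - [0, 0, 0, 0, 0, 0, 0]

```text
t: 11.85
ee_pos: [440.3, 176.8, 122.6]
orientation: [[-0.117, 0.993, -0.0], [0.993, 0.117, -0.0], [-0.0, -0.0, -1.0]]
force: [1.1, -0.2, -2.0]
width: 6.8
grip_force: 77.8
```

```bash
python3 st.py
```

```text
11.85 [440.31 176.84 122.63] yaw 6.71 F [ 1.1 -0.2 -2. ] T [ 0.03  -0.131 -0.101] q6 0.017 6.79509179672927
```

Sliding freely in the plug; down to home (TCP about 114.9).

Request:
servo_tool:
  increments:
    - [0, 0, 0, 0.02, 0, 0, 0]
    - [0, 0, 0, 0.02, 0, 0, 0]
    - [0, 0, 0, 0.015, 0, 0, 0]
    - [0, 0, 0, 0.01, 0, 0, 0]
    - [0, 0, 0, 0.01, 0, 0, 0]
    - [0, 0, 0, 0.005, 0, 0, 0]
    - [0, 0, 0, 0, 0, 0, 0]

```text
t: 12.55
ee_pos: [440.3, 176.9, 115.0]
orientation: [[-0.117, 0.993, 0.0], [0.993, 0.117, 0.0], [0.0, 0.0, -1.0]]
force: [0.6, 0.5, -0.3]
width: 7.4
grip_force: 78.0
```

```bash
python3 st.py
```

```text
12.55 [440.31 176.88 115.02] yaw 6.73 F [ 0.6  0.5 -0.3] T [-0.011 -0.     0.022] q6 0.017 7.384678446513282
```

Request:
servo_tool:
  increments:
    - [0, 0, 0, 0.005, 0, 0, 0]
    - [0, 0, 0, 0.005, 0, 0, 0]
    - [0, 0, 0, 0, 0, 0, 0]

```text
t: 12.85
ee_pos: [440.5, 176.9, 114.9]
orientation: [[-0.117, 0.993, 0.001], [0.993, 0.117, -0.0], [-0.0, 0.001, -1.0]]
force: [-2.5, -0.9, 9.5]
width: 7.4
grip_force: 79.7
```

```bash
python3 st.py
```

```text
12.85 [440.49 176.92 114.86] yaw 6.74 F [-2.5 -0.9  9.5] T [-0.149  0.687 -0.048] q6 0.017 7.374872464007821
```

Request:
servo_tool:
  increments:
    - [0, 0, 0, -0.004, 0, 0, 0.015]
    - [0, 0, 0, 0, 0, 0, 0.03]
    - [0, 0, 0, 0, 0, 0, 0.035]
    - [0, 0, 0, 0, 0, 0, 0.035]
    - [0, 0, 0, 0, 0, 0, 0.035]
    - [0, 0, 0, 0, 0, 0, 0.035]
    - [0, 0, 0, 0, 0, 0, 0.035]
    - [0, 0, 0, 0, 0, 0, 0.03]

```text
t: 13.65
ee_pos: [440.7, 177.0, 114.9]
orientation: [[0.622, 0.783, 0.001], [0.783, -0.622, 0.0], [0.001, 0.001, -1.0]]
force: [-0.9, 1.3, 5.5]
width: 7.0
grip_force: 78.8
```

```bash
python3 st.py
```

```text
13.65 [440.66 176.98 114.92] yaw -38.47 F [-0.9  1.3  5.5] T [0.001 0.104 0.317] q6 0.806 6.98286193921353
```

Request:
servo_tool:
  increments:
    - [0, 0, 0, 0, 0, 0, 0.035]
    - [0, 0, 0, 0, 0, 0, 0.035]
    - [0, 0, 0, 0, 0, 0, 0.035]
    - [0, 0, 0, 0, 0, 0, 0.035]
    - [0, 0, 0, 0, 0, 0, 0.035]
    - [0, 0, 0, 0, 0, 0, 0.035]
    - [0, 0, 0, 0, 0, 0, 0.03]
    - [0, 0, 0, 0, 0, 0, 0]

```text
t: 14.45
ee_pos: [440.8, 176.6, 114.9]
orientation: [[0.989, 0.148, 0.001], [0.148, -0.989, -0.001], [0.001, 0.001, -1.0]]
force: [-1.0, -2.4, 6.2]
width: 7.1
grip_force: 78.9
```

```bash
python3 st.py
```

```text
14.45 [440.76 176.58 114.92] yaw -81.48 F [-1.  -2.4  6.2] T [-0.721 -0.012  0.232] q6 1.557 7.131521319056254
```

Request:
servo_tool:
  increments:
    - [0, 0, 0, 0, 0, 0, 0.012]
    - [0, 0, 0, 0, 0, 0, 0.012]
    - [0, 0, 0, 0, 0, 0, 0.008]
    - [0, 0, 0, 0, 0, 0, 0]

```text
t: 14.85
ee_pos: [440.8, 176.5, 114.9]
orientation: [[0.999, 0.051, 0.001], [0.051, -0.999, -0.001], [0.001, 0.001, -1.0]]
force: [-0.8, -3.1, 5.0]
width: 6.9
grip_force: 78.9
```

```bash
python3 st.py
```

```text
14.85 [440.77 176.53 114.9 ] yaw -87.08 F [-0.8 -3.1  5. ] T [-0.679 -0.044  0.168] q6 1.655 6.886551756205331
```

Request:
servo_tool:
  increments:
    - [0, 0, 0, 0, 0, 0, 0.012]
    - [0, 0, 0, 0, 0, 0, 0]

```text
t: 15.05
ee_pos: [440.8, 176.6, 114.9]
orientation: [[1.0, 0.013, 0.001], [0.013, -1.0, -0.001], [0.001, 0.001, -1.0]]
force: [-0.6, -3.1, 5.2]
width: 7.0
grip_force: 78.9
```

```bash
python3 st.py
```

```text
15.05 [440.8  176.55 114.91] yaw -89.26 F [-0.6 -3.1  5.2] T [-0.687 -0.051  0.237] q6 1.693 6.955204111133364
```

Request:
servo_tool:
  increments:
    - [0, 0, 0, 0, 0, 0, 0.012]
    - [0, 0, 0, 0, 0, 0, 0]

```text
t: 15.25
ee_pos: [440.8, 176.5, 114.9]
orientation: [[1.0, -0.024, 0.001], [-0.024, -1.0, -0.001], [0.001, 0.001, -1.0]]
force: [-1.2, -3.5, 5.6]
width: 7.3
grip_force: 78.9
```

```bash
python3 st.py
```

```text
15.25 [440.79 176.5  114.89] yaw -91.39 F [-1.2 -3.5  5.6] T [-0.776 -0.037  0.376] q6 1.73 7.347447329770947
```

Request:
servo_tool:
  increments:
    - [0, 0, 0, 0, 0, 0, 0.008]
    - [0, 0, 0, 0, 0, 0, 0]
    - [0, 0, 0, 0, 0, 0, 0]
    - [0, 0, 0, 0, 0, 0, 0]
    - [0, 0, 0, 0, 0, 0, 0]
    - [0, 0, 0, 0, 0, 0, 0]
    - [0, 0, 0, 0, 0, 0, 0]
    - [0, 0, 0, 0, 0, 0, 0]

```text
t: 16.05
ee_pos: [440.8, 176.5, 114.9]
orientation: [[0.999, -0.048, 0.001], [-0.048, -0.999, -0.001], [0.002, 0.001, -1.0]]
force: [-0.1, -2.7, 5.0]
width: 7.2
grip_force: 79.2
```

Request:
servo_tool:
  increments:
    - [0, 0, 0, 0, 0, 0, 0]
    - [0, 0, 0, 0, 0, 0, 0]
    - [0, 0, 0, 0, 0, 0, 0]
    - [0, 0, 0, 0, 0, 0, 0]
    - [0, 0, 0, 0, 0, 0, 0]
    - [0, 0, 0, 0, 0, 0, 0]
    - [0, 0, 0, 0, 0, 0, 0]
    - [0, 0, 0, 0, 0, 0, 0]

```text
t: 16.85
ee_pos: [440.8, 176.5, 114.9]
orientation: [[0.999, -0.048, 0.002], [-0.048, -0.999, -0.001], [0.002, 0.001, -1.0]]
force: [-0.4, -3.3, 5.5]
width: 7.2
grip_force: 79.2
```

```bash
python3 st.py
python3 - <<'E'
from bench import optics
import cv2, numpy as np
a=cv2.resize(optics.snapshot("scene")["pixels"][120:300,90:400,::-1],(780,453),interpolation=cv2.INTER_CUBIC)
cv2.imwrite("pics/s3.png",a)
E
```

```text
16.85 [440.8  176.53 114.92] yaw -92.74 F [-0.4 -3.3  5.5] T [-0.762 -0.156  0.665] q6 1.754 7.165691791210071
```

View pics/s3.png

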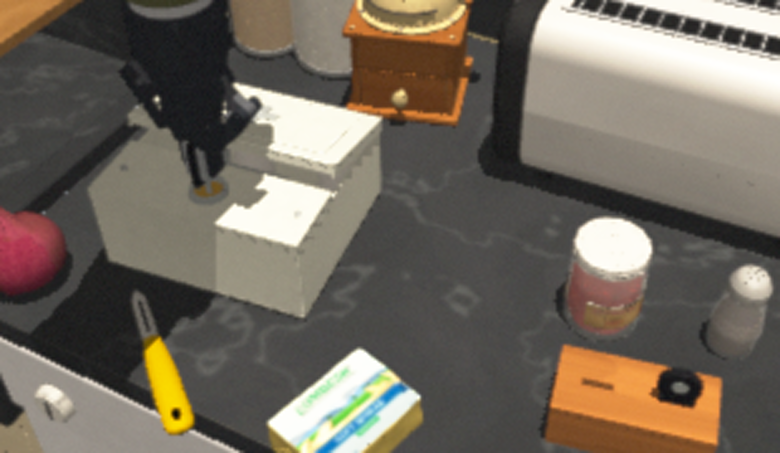

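Request:
servo_tool:
  increments:
    - [0, 0, 0, 0, 0, 0, 0]
    - [0, 0, 0, 0, 0, 0, 0]
    - [0, 0, 0, 0, 0, 0, 0]
    - [0, 0, 0, 0, 0, 0, 0]
    - [0, 0, 0, 0, 0, 0, 0]
    - [0, 0, 0, 0, 0, 0, 0]
    - [0, 0, 0, 0, 0, 0, 0]
    - [0, 0, 0, 0, 0, 0, 0]

```text
t: 17.7
ee_pos: [440.8, 176.5, 114.9]
orientation: [[0.999, -0.048, 0.002], [-0.048, -0.999, -0.001], [0.002, 0.001, -1.0]]
force: [0.1, -2.7, 5.9]
width: 6.6
grip_force: 79.2
```

```bash
python3 st.py; python3 -c "
from bench import manip
print(manip.job_done())"
```

```text
17.7 [440.82 176.52 114.93] yaw -92.75 F [ 0.1 -2.7  5.9] T [-0.772 -0.015  0.608] q6 1.754 6.648251048652145
the job is handed in; nothing more can be done
None
```

The key is fully home and turned clockwise to its stop, the lid has sprung up, and the gripper is still holding the key turned against its spring; the other key, salt and jam were not touched, and I handed the job in at 17.7 s.

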